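# Clamp the drilled block with the preset torque wrench

### The job

Slide the drilled aluminium block on the fixture plate square and flush against the steel fence, so that it stays under the clamp strap. Then tighten the clamp nut by pushing the torque wrench's handle clockwise (seen from above) until it clicks: stop at the first click, do not force it further, let the handle spring back and leave the wrench on the nut. Do not disturb the other tools and parts.

Things in the scene. Friction and masses are not known exactly. Their poses are not given: they have to be found in the camera images.
- fixture: Dark iron T-slotted plate, fixed to the bench, 260 (x) by 300 (y) by 20 mm. Origin at bench level on the vertical axis of the clamp stud; the plate spans x -130 to 130, y -190 to 110. The strap lies along y over the stud, toe at y -90, top 76 mm above the bench; its heel is on a stepped block at y 48 to 93. The nut is inside the wrench's socket.
- fence_face (a point): Middle of the fence's working face, which looks to the fixture's -y and is 140 mm long (along the fixture's x), rising 18 mm above the plate (to 38 mm above the bench). Axes as the fixture's. In the fixture's frame the face lies at y -45 mm.
- block_center (a point): Centre of the loose drilled aluminium block, 100 (its x) by 60 (its y) by 40 mm high, about 0.65 kg, with holes in its top and long sides; it lies on the plate (its centre 40 mm above the bench) 14 to 35 mm short of the fence on the fence's -y side, slightly askew, under the strap's toe. Flush on the fence, this centre is 30 mm from the fence's face (fixture y -75 mm).
- nut_axis (a point): Point on the vertical axis of the clamp nut, stud and wrench head, 135 mm above the bench, at the height of the wrench's handle. Its x axis points from the nut out along the wrench. The wrench head is 35 mm across and its top, with the reversing lever, is 152 mm above the bench.
- grip (a point): Middle of the torque wrench's dark knurled round grip: 25 mm thick, 92 mm long, level, 135 mm above the bench, 180 mm from the nut axis. Its x axis points outward along the handle (wrench end 241 mm from the nut axis). Pushed clockwise seen from above, the nut first turns easily (2 to 4 N at the grip while moving, near 0 when paused) through an unknown 0.4 to 0.9 rad, until it is tight.
- click (a joint): Give (rad) of the handle in the wrench's clutch, about a vertical pin 35 mm from the nut axis: 0 at rest. Once the nut is tight the push at the grip rises to about 11 N and the wrench clicks: the handle breaks away (this passes 0.02) and the push falls towards 2 N. Hard stop at 0.10, about 14 mm of grip travel past the break. Springs back to 0 when let go.
- overtight (a joint): Angle (rad) by which the nut has been forced past its set torque: 0 at the start; grows only if the handle is pushed on, with about 19 N at the grip, against its hard stop after the click.
- strap: The clamp strap, plain steel bar with a slot, 148 mm long, 32 mm wide, 14 mm thick; it comes down by less than 2 mm as the nut turns and presses on the block only when the nut is tight. Origin on the stud axis, at its underside.
- block: The drilled block itself; origin at the centre of its underside.
- sleeve_center (a point): Bystander: centre of a perforated aluminium sleeve, 44 mm across, 70 mm high, standing.
- file: Bystander: flat file with a wooden handle, 300 mm long, lying along its x.
- screwdriver: Bystander: screwdriver with a wooden handle, 190 mm long, lying along its x.
- caliper: Bystander: steel vernier caliper, 210 mm long, lying flat along its x.
- oiler_center (a point): Bystander: oil can 68 mm across with a thin spout, 150 mm high in all; the point is 40 mm above its foot.
- hardware_box: Bystander: open wooden box of nuts, 130 by 100 by 45 mm.
- spare_step: Bystander: small stepped clamping block, 30 by 40 by 40 mm high, standing on the plate's far left corner area.
- parallel: Bystander: steel parallel bar, 16 by 110 by 22 mm, lying on the plate beyond the block.
Mind the look-alikes: they are no part of the job. Leave any pink, red or yellow look-alike of the block alone.

How it is judged:
By the outcome, as a careful person would: the job done as asked, in the order asked, and still so for the second after the job is handed in, with the robot touching nothing.
It also fails if it takes over 54 s, if anything falls off the work surface, if the arm or the gripper's body presses on something with over 40 N, if the wrist force passes 120 N, or if a joint passes its speed limit or range.

### The arm

A 6-joint arm with a two-finger parallel gripper is mounted at the origin on the work surface. World frame = base frame: x ahead of the robot, y to its left, z up, the work surface at z = 0. Lengths are in mm, angles in rad, forces in N, time in s.
With the tool pointing down it reaches from about 275 to 750 mm from the base axis. Payload 10.2 kg.
Tool frame: the origin (TCP) lies midway between the tips of the shut fingers; the grasp point (between the pads) lies 19 mm behind it; z points along the fingers, y is the line along which they close (so a half turn about z gives the same grasp; the last joint's range is limited). The gripper opens to 85 mm and grips with 20 to 120 N. Pads are 22 mm wide; open, the fingers measure 114 mm over their backs; the gripper's body (76 mm by 85 mm) begins 54 mm behind the grasp point. The pads swing forward as they close: fully open they stand 13 mm farther back than shut.
Start: joints at [1.108, 0.313, 1.498, -0, 1.331, -0.223], TCP at [124.705, 509.98, 231.294] pointing down, gripper open.
Joint ranges: [-2.94, 2.94], [-0.97, 2.17], [0.19, 2.56], [-1.23, 4.37], [0.02, 3.11], [-2.88, 2.88]. Speed limits (rad/s): [2.39, 2.39, 3.01, 3.14, 3.14, 3.14].

### API

Orientations are given as a unit quaternion [w, x, y, z].
In Python, from rig import ctrl gives the robot as it stands.
- The arm moves only by the tool send_rows, never from a script. Its argument "targets" is a list of rows, each a list of 7 numbers: the closure, from -1 (fully open) to 1 (shut), so that 0 is half open, then the shift along the tool's x, y, z in m, then the turn, a rotation vector about the tool's x, y, z in rad. In form: [[claw, dx, dy, dz, ax, ay, az], ...]. A call has exactly 10 rows; each row shifts and turns the commanded pose from where the row before left it, along the tool's axes as they then stand; what a row does not reach is not made up. A row lasts 1/8 s, in which the tool goes at most 62.5 mm and 10.7 degrees, less where a joint would pass 70% of its speed; a pose out of reach is approached as far as the arm can. A call with a gripper value outside its range is refused whole. The fingers move at their own pace and stop on an object; "squeeze" is the grip in N (left out, the last holds). Time passes only in rows, so rows that do not move let the fingers close, or fill a call up. It gives the time, the measured TCP pose, the force, the opening and the grip force at its end, in the units of the state.
- ctrl.sense(): the state, without advancing time (a new reading comes with each control period).
- ctrl.capture(name): name is "scene" or "side" or "wrist"; returns a dict with "img" (384x512x3 uint8, red, green, blue), "camera_matrix" (3x3 intrinsics, pixels), "R" (3x3) and "t" (3): a world point X has camera coordinates R X + t. Camera axes: x right, y down, z forward; pixel columns grow to the right and rows downward; lengths in mm; the calibration is good to about 2 mm. A picture is of the moment at which its call begins. There is no depth.
- ctrl.finish_job(): hands the job in; it is judged then, once.
Trained networks look in a picture, given as the dict that the camera call returned (one of the last four; its "shot" number tells which), for a name from the list of things; names that differ only in an ending like _2 or _b are one class to them, and where a whole thing is asked for, a point or a joint stands for the part that bears it (a point fixed in the world has none). Each returns a list of dicts, best first, with "score" (0 to 1); they miss things now and then, are a little off and sometimes report something else, mostly with a low value. They report only what shows in the picture. A call takes as long as a camera call. They do not tell look-alikes from the thing itself.
- ctrl.boxes_of(query, picture): "extent" ([left, top, width, height] in pixels, round what is visible of it).
- ctrl.landmark_of(query, picture): "point" ([column, row] in pixels: a listed point, or the origin of a listed thing).
The state is a dict: "time_s": time; "joints": joint angles; "dq": joint speeds; "tau": joint torques, N m; "eef_pos": TCP position; "ee_rot": TCP orientation; "force": force on the tool from outside, world axes, zero at the start; "wrist_torque": the same for the moment, N m; "grip_width": opening from 0.0 (shut) to 1.0 (fully open); "grip_force": force on a finger pad.
Only numpy, scipy, OpenCV 4.12 (cv2) and the standard library are available. Lean on these libraries where they do the work, as an engineer would, in place of code of your own. Each camera call takes 0.05 s, during which the arm holds its last target. There are 200 camera calls.

## Working session

There is one attempt and no reset: what is moved stays moved. The work goes in short steps, Python scripts to look and compute and a tool call to move; the robot and the scene stay as the last step left them, time stands still between calls to the robot, and variables do not carry over. Pictures are saved under pics/ and viewed, at most 10 in all, crops included, and the job is handed in when it is done.

Besides the shell and the picture viewer there is one more tool, called as name(argument=value, ...), one argument or row to a line, values as JSON. send_rows: Moves the arm, as the interface text tells. Its arguments: {"type":"object","properties":{"targets":{"type":"array"},"squeeze":{"type":"number"}},"required":["targets"]}

```bash
mkdir -p pics; cat > h.py <<'E'
import numpy as np, cv2, pickle
from rig import ctrl
def px2w(p,c,z):
    d=np.linalg.inv(c["camera_matrix"])@np.array([p[0],p[1],1.]); R=np.array(c["R"]);t=np.array(c["t"])
    o=-R.T@t; d=R.T@d; return (o+d*(z-o[2])/d[2])[:2]
def save(c,n): cv2.imwrite(f"pics/{n}.png",c["img"][:,:,::-1])
E
python3 - <<'E'
from h import *
s=ctrl.sense(); print({k:np.round(v,3) for k,v in s.items()})
Z=dict(fixture=0,fence_face=29,block_center=40,nut_axis=135,grip=135,strap=62)
ims=[]
for n in ["scene","side"]:
    c=ctrl.capture(n); ims.append(c["img"]); print(n, np.round(-np.array(c["R"]).T@c["t"]))
    for q,z in Z.items():
        for r in ctrl.landmark_of(q,c)[:3]: print(q,round(r["score"],2),np.round(r["point"]),np.round(px2w(r["point"],c,z),1))
    save(c,n)
E
```

```text
{'time_s': np.float64(0.0), 'joints': array([ 1.108,  0.313,  1.498,  0.   ,  1.331, -0.223]), 'dq': array([ 0.001,  0.   , -0.001,  0.001, -0.001,  0.   ]), 'tau': array([-1.0000e-03, -4.1227e+01, -2.5974e+01, -0.0000e+00,  4.0000e-03,
        0.0000e+00]), 'eef_pos': array([124.585, 509.73 , 230.761]), 'ee_rot': array([-0.   ,  0.12 ,  0.993, -0.001]), 'force': array([-0.135, -0.227, -0.443]), 'wrist_torque': array([-0.042, -0.003, -0.053]), 'grip_force': np.float64(0.0), 'grip_width': np.float64(0.998)}
scene [1062. -477. 1167.]
fixture 0.72 [279. 207.] [614.2 102.7]
fence_face 0.8 [273. 214.] [629.2  54.7]
fence_face 0.52 [282. 197.] [605.4 127.1]
block_center 0.92 [192. 190.] [380.6 -84.7]
block_center 0.82 [264. 217.] [623.1  20.7]
block_center 0.76 [201. 242.] [ 552.3 -189.9]
nut_axis 0.81 [286. 188.] [630.8 102.2]
grip 0.92 [233. 163.] [445.8  48.1]
grip 0.51 [283. 207.] [673.9  44.1]
strap 0.59 [281. 195.] [609.6 111.7]
side [237. 605. 902.]
block_center 0.95 [335. 219.] [363.8 -58.1]
block_center 0.85 [232. 199.] [646.3   6.5]
block_center 0.71 [243. 146.] [ 728.8 -202. ]
nut_axis 0.69 [216. 203.] [630.7 102.9]
grip 0.91 [289. 218.] [448.6  62.8]
grip 0.38 [369. 151.] [ 347.3 -252.3]
strap 0.78 [220. 217.] [634.6  89.2]
strap 0.17 [217. 204.] [664.9  54.6]
```

View pics/scene.png

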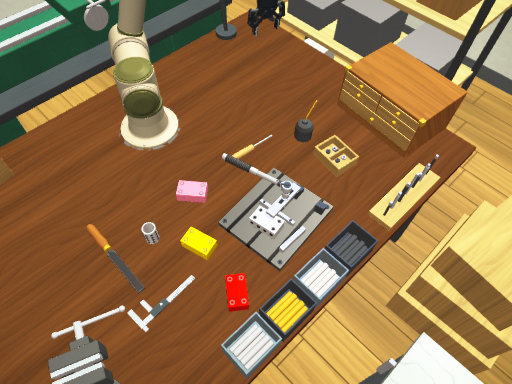

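View pics/side.png

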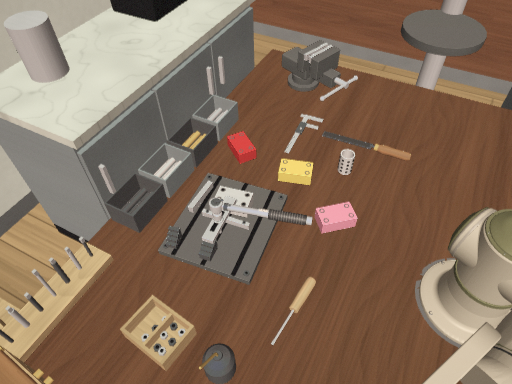

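The real block lies on the plate (scene 264,217; side 232,199), and the pink, red and yellow look-alikes lie off it. The wrench points towards the robot, and clockwise takes it to +y. Next I'll measure the plate yaw on an enlarged crop.

```bash
python3 - <<'E'
from h import *
a=cv2.imread("pics/scene.png")[155:275,205:345]; b=cv2.imread("pics/side.png")[165:285,155:295]
cv2.imwrite("pics/crop.png",np.hstack([cv2.resize(x,(400,343),interpolation=cv2.INTER_CUBIC) for x in (a,b)]))
c=ctrl.capture("scene")
for p in [(220,221),(277,170),(331,206),(280,266)]: print(np.round(px2w(p,c,20)))
E
```

```text
[526. -89.]
[508. 201.]
[741. 225.]
[775. -59.]
```

View pics/crop.png

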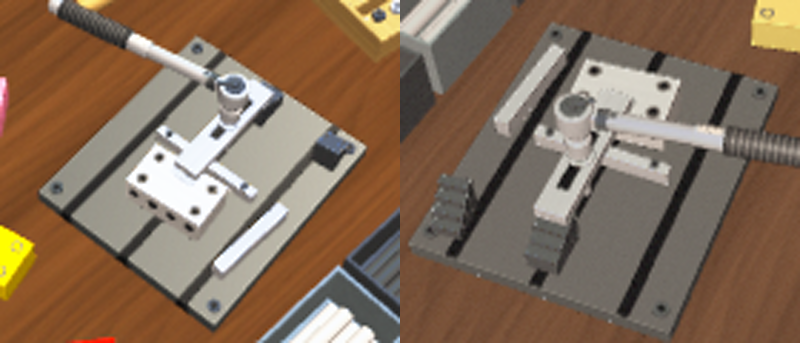

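The view confirms it: fixture yaw is about 0.1 rad, the parallel is well to +x, and there is clear plate on the block's -y side. I'll turn the tool so its y lies along the fence, then move over the block's -y side for a wrist view.

send_rows(
  targets=[
    [0,0,0,0,0,0,0.1755],
    [0,0,0,0,0,0,0.1755],
    [0,0,0,0,0,0,0.1755],
    [0,0,0,0,0,0,0.1755],
    [0,0,0,0,0,0,0.1755],
    [0,0,0,0,0,0,0.1755],
    [0,0,0,0,0,0,0.1755],
    [0,-0.0472,0.0357,0,0,0,0],
    [0,-0.0472,0.0357,0,0,0,0],
    [0,-0.0472,0.0357,0,0,0,0],
  ],
)

```text
time_s: 2.0
eef_pos: [246.6, 378.7, 231.4]
ee_rot: [0.0, 0.67, 0.743, 0.0]
force: [0.1, 0.8, 1.0]
grip_width: 0.499
grip_force: 0.0
```

send_rows(
  targets=[
    [0,-0.0472,0.0357,0,0,0,0],
    [0,-0.0472,0.0357,0,0,0,0],
    [0,-0.0472,0.0357,0,0,0,0],
    [0,-0.0472,0.0357,0,0,0,0],
    [0,-0.0472,0.0357,0,0,0,0],
    [0,-0.0472,0.0357,0,0,0,0],
    [0,-0.0472,0.0357,0,0,0,0],
    [0,-0.0472,0.0357,0,0,0,0],
    [0,-0.0472,0.0357,0,0,0,0],
    [0,-0.0472,0.0357,0,0,0,0],
  ],
)

```text
time_s: 3.25
eef_pos: [650.3, -54.5, 231.3]
ee_rot: [0.0, 0.67, 0.742, 0.0]
force: [0.2, 0.2, 0.8]
grip_width: 0.498
grip_force: 0.0
```

```bash
python3 - <<'E'
from h import *
s=ctrl.sense(); print(s["eef_pos"],s["ee_rot"],s["grip_width"],s["force"])
c=ctrl.capture("wrist"); save(c,"w1"); pickle.dump(c,open("w1.pkl","wb"))
for q,z in dict(fixture=0,fence_face=29,block_center=40,nut_axis=135,strap=62,grip=135).items():
    for r in ctrl.landmark_of(q,c)[:2]: print(q,round(r["score"],2),np.round(r["point"]),np.round(px2w(r["point"],c,z),1))
E
```

```text
[650.25320866 -54.525146   231.30494865] [7.42927358e-05 6.70018671e-01 7.42344238e-01 8.40831450e-05] 0.49806616112840996 [0.1794489  0.17016017 0.78474799]
fixture 0.98 [254.  16.] [628.2 108.5]
fence_face 0.52 [ 67. 314.] [ 408.9 -288.5]
fence_face 0.45 [256. 104.] [640.2  14.4]
block_center 0.98 [167. 254.] [ 547.6 -176.9]
block_center 0.94 [260. 107.] [645.   11.5]
grip 0.63 [5. 9.] [455.9  61.4]
```

View pics/w1.png

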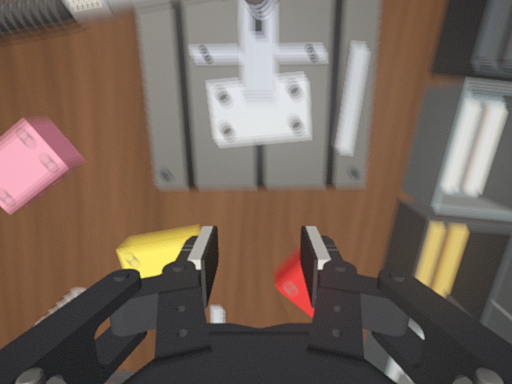

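The wrist view shows the block's top corners near (207,83), (306,72), (312,137), (218,147), slightly askew. The fence's front edge runs about (192,66) to (329,62), partly behind the strap.

```bash
python3 - <<'E'
from h import *
c=pickle.load(open("w1.pkl","rb"))
for p in [(207,83),(306,72),(312,137),(218,147)]: print("blk",np.round(px2w(p,c,60),1))
for p in [(192,66),(329,62)]: print("fence",np.round(px2w(p,c,38),1))
for p in [(155,189),(364,189)]: print("plate",np.round(px2w(p,c,20),1))
E
```

```text
blk [589.4  29.5]
blk [686.5  49.7]
blk [701.9 -12.9]
blk [604.4 -33.3]
fence [569.   45.9]
fence [712.1  64.3]
plate [524.9 -99.6]
plate [783.3 -73.3]
```

send_rows(
  targets=[
    [0,-0.006,0.001,0.05,0,0,0],
    [0,-0.006,0.001,0.05,0,0,0],
    [0,0,0,0.05,0,0,0],
    [0,0,0,0.035,0,0,0],
    [0,0,0,0.016,0,0,0],
    [0,0,0,0,0,0,0],
    [0,0.005,0,0,0,0,0],
    [0,0.005,0,0,0,0,0],
    [0,0.005,0,0,0,0,0],
    [0,0.005,0,0,0,0,0],
  ],
)

```text
time_s: 4.85
eef_pos: [650.4, -44.3, 30.6]
ee_rot: [0.0, 0.67, 0.742, 0.0]
force: [-0.2, 0.6, 0.1]
grip_width: 0.499
grip_force: 0.0
```

send_rows(
  targets=[
    [0,0.002,0,0,0,0,0],
    [0,0.002,0,0,0,0,0],
    [0,0.002,0,0,0,0,0],
    [0,0.002,0,0,0,0,0],
    [0,0.002,0,0,0,0,0],
    [0,0.002,0,0,0,0,0],
    [0,0.002,0,0,0,0,0],
    [0,0.002,0,0,0,0,0],
    [0,0,0,0,0,0,0],
    [0,0,0,0,0,0,0],
  ],
)

```text
time_s: 6.1
eef_pos: [648.6, -29.1, 30.3]
ee_rot: [-0.0, 0.67, 0.742, -0.0]
force: [-2.1, -3.1, 0.4]
grip_width: 0.504
grip_force: 1.6
```

send_rows(
  targets=[
    [0,0.0015,0,0,0,0,0],
    [0,0.0015,0,0,0,0,0],
    [0,0.0015,0,0,0,0,0],
    [0,0.0015,0,0,0,0,0],
    [0,0.0015,0,0,0,0,0],
    [0,0.0015,0,0,0,0,0],
    [0,0.0015,0,0,0,0,0],
    [0,0.001,0,0,0,0,0],
    [0,0.001,0,0,0,0,0],
    [0,0,0,0,0,0,0],
  ],
)

```text
time_s: 7.35
eef_pos: [647.5, -16.2, 30.3]
ee_rot: [0.0, 0.67, 0.742, 0.0]
force: [0.7, -2.3, -1.7]
grip_width: 0.497
grip_force: 1.4
```

send_rows(
  targets=[
    [0,0.001,0,0,0,0,0],
    [0,0.001,0,0,0,0,0],
    [0,0.0005,0,0,0,0,0],
    [0,0.0005,0,0,0,0,0],
    [0,0.0005,0,0,0,0,0],
    [0,0.0005,0,0,0,0,0],
    [0,0,0,0,0,0,0],
    [0,0,0,0,0,0,0],
    [0,0,0,0,0,0,0],
    [0,0,0,0,0,0,0],
  ],
)

```text
time_s: 8.6
eef_pos: [647.0, -12.4, 30.3]
ee_rot: [-0.0, 0.67, 0.742, -0.0]
force: [-0.1, -3.2, -0.7]
grip_width: 0.5
grip_force: 1.6
```

```bash
python3 - <<'E'
from h import *
c=ctrl.capture("scene"); save(c,"s2"); a=c["img"][165:265,215:345,::-1]
w=ctrl.capture("wrist")["img"][:,:,::-1]
cv2.imwrite("pics/c2.png",np.hstack([cv2.resize(a,(390,300),interpolation=cv2.INTER_CUBIC),cv2.resize(w,(400,300))]))
E
```

```text
(no output)
```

View pics/c2.png

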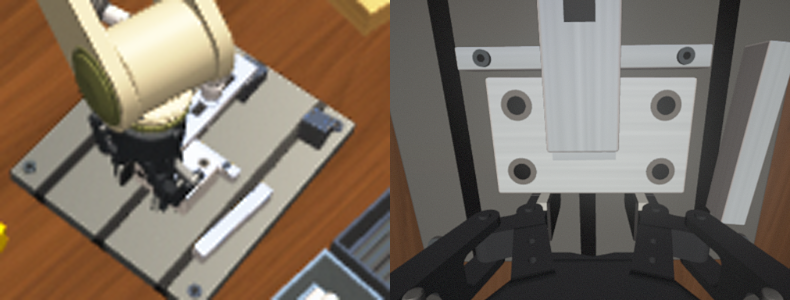

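```bash
python3 - <<'E'
from h import *
c=ctrl.capture("wrist"); g=cv2.cvtColor(c["img"],cv2.COLOR_RGB2GRAY)
for col in (140,155,170,305,320,370,380): print(col, g[50:112,col].tolist())
pickle.dump(c,open("w2.pkl","wb"))
E
```

```text
140 [100, 103, 100, 99, 102, 101, 102, 98, 99, 118, 163, 179, 177, 177, 179, 179, 181, 182, 181, 180, 181, 178, 178, 179, 181, 179, 180, 179, 177, 179, 178, 177, 175, 175, 177, 178, 181, 170, 143, 101, 79, 95, 108, 106, 106, 107, 107, 102, 112, 167, 195, 195, 194, 194, 192, 192, 192, 190, 191, 191, 193, 195]
155 [103, 101, 103, 104, 103, 103, 105, 100, 102, 136, 170, 179, 180, 178, 180, 180, 182, 183, 181, 180, 181, 179, 180, 182, 180, 180, 180, 180, 180, 179, 179, 177, 177, 177, 176, 181, 181, 170, 134, 97, 87, 100, 109, 108, 110, 107, 106, 103, 106, 166, 195, 195, 195, 194, 193, 194, 191, 190, 192, 193, 193, 195]
170 [103, 102, 104, 103, 104, 104, 103, 100, 106, 159, 181, 180, 180, 181, 180, 182, 183, 183, 183, 181, 180, 179, 181, 182, 179, 182, 181, 178, 181, 180, 177, 179, 176, 178, 179, 180, 181, 166, 129, 95, 88, 103, 109, 111, 109, 108, 107, 104, 110, 168, 196, 197, 195, 194, 195, 194, 192, 192, 193, 192, 196, 196]
305 [105, 108, 108, 105, 110, 107, 102, 119, 165, 182, 179, 178, 182, 181, 183, 183, 182, 184, 182, 184, 183, 182, 184, 182, 182, 181, 178, 179, 178, 178, 176, 176,
[... 348 characters left out ...]
 103, 110, 113, 113, 112, 110, 113, 110, 108, 119, 172, 197, 199, 197, 197, 197, 194, 195, 194, 196, 197, 198, 196]
370 [100, 101, 101, 100, 103, 97, 108, 162, 181, 177, 175, 179, 180, 166, 128, 83, 75, 78, 83, 91, 93, 88, 91, 92, 89, 87, 88, 76, 56, 59, 93, 155, 177, 176, 167, 145, 109, 83, 93, 101, 107, 108, 107, 106, 107, 106, 104, 102, 116, 169, 194, 198, 194, 193, 195, 195, 192, 193, 193, 194, 194, 196]
380 [99, 101, 100, 100, 98, 100, 110, 162, 182, 150, 99, 84, 88, 86, 93, 84, 62, 49, 49, 54, 49, 55, 52, 50, 53, 56, 83, 90, 90, 90, 86, 94, 147, 174, 166, 142, 104, 80, 91, 102, 105, 103, 105, 104, 109, 104, 105, 103, 111, 169, 194, 196, 195, 193, 192, 191, 193, 191, 192, 194, 194, 196]
```

```bash
python3 - <<'E'
from h import *
c=pickle.load(open("w2.pkl","rb"))
A=[px2w(p,c,60) for p in [(140,98.7),(370,98.7)]]; B=[px2w(p,c,38) for p in [(140,89.3),(370,86.3)]]
t=[px2w(p,c,20) for p in [(140,98.7),(370,98.7)]]
print(A,B)
for X in (A,B): d=X[1]-X[0]; print(np.arctan2(d[1],d[0]))
a=np.arctan2(*(B[1]-B[0])[::-1]); n=np.array([-np.sin(a),np.cos(a)]); print([(B[0]-x)@n for x in A], ctrl.sense()["eef_pos"])
E
```

```text
[array([596.4587752 ,  54.46597968]), array([680.12993194,  62.98152705])] [array([588.03716261,  57.87213494]), array([686.88535311,  69.16684688])]
0.10142476680739736
0.11376979685569429
[np.float64(4.3401946965026355), np.float64(5.37842696738987)] [647.00204397 -12.32998957  30.32399461]
```

About 4–5 mm of gap and 0.012 rad of skew remain. I'll turn the tool and push on until the fence takes the load.

send_rows(
  targets=[
    [0,0,0,0,0,0,-0.012],
    [0,0.001,0,0,0,0,0],
    [0,0.001,0,0,0,0,0],
    [0,0.001,0,0,0,0,0],
    [0,0.0005,0,0,0,0,0],
    [0,0.0005,0,0,0,0,0],
    [0,0.0005,0,0,0,0,0],
    [0,0,0,0,0,0,0],
    [0,0,0,0,0,0,0],
    [0,0,0,0,0,0,0],
  ],
)

```text
time_s: 10.0
eef_pos: [646.5, -7.9, 30.3]
ee_rot: [-0.0, 0.665, 0.746, -0.0]
force: [-1.4, -3.6, 0.8]
grip_width: 0.501
grip_force: 1.9
```

send_rows(
  targets=[
    [0,0.0005,0,0,0,0,0],
    [0,0.0005,0,0,0,0,0],
    [0,0,0,0,0,0,0],
    [0,0,0,0,0,0,0],
    [0,0,0,0,0,0,0],
    [0,0,0,0,0,0,0],
    [0,0,0,0,0,0,0],
    [0,0,0,0,0,0,0],
    [0,0,0,0,0,0,0],
    [0,0,0,0,0,0,0],
  ],
)

```text
time_s: 11.25
eef_pos: [646.4, -7.5, 30.3]
ee_rot: [0.0, 0.666, 0.746, -0.0]
force: [-0.5, -7.4, 0.5]
grip_width: 0.5
grip_force: 3.4
```

send_rows(
  targets=[
    [0,0.0005,0,0,0,0,0],
    [0,0.0005,0,0,0,0,0],
    [0,0,0,0,0,0,0],
    [0,0,0,0,0,0,0],
    [0,0,0,0,0,0,0],
    [0,0,0,0,0,0,0],
    [0,0,0,0,0,0,0],
    [0,0,0,0,0,0,0],
    [0,0,0,0,0,0,0],
    [0,0,0,0,0,0,0],
  ],
)

```text
time_s: 12.5
eef_pos: [646.4, -7.5, 30.4]
ee_rot: [0.001, 0.666, 0.746, -0.001]
force: [0.4, -11.3, -1.1]
grip_width: 0.498
grip_force: 5.6
```

```bash
python3 - <<'E'
from h import *
c=ctrl.capture("wrist"); g=cv2.cvtColor(c["img"],cv2.COLOR_RGB2GRAY)
for col in (140,155,170,305,320,370): print(col, g[80:112,col].tolist())
pickle.dump(c,open("w3.pkl","wb")); s=ctrl.sense(); print(s["eef_pos"],s["force"],s["wrist_torque"])
E
```

```text
140 [182, 180, 178, 178, 179, 179, 179, 177, 179, 178, 178, 177, 176, 174, 177, 174, 179, 175, 154, 163, 188, 195, 195, 192, 193, 191, 191, 187, 191, 189, 193, 194]
155 [181, 180, 178, 179, 181, 180, 181, 181, 180, 180, 178, 180, 177, 177, 178, 176, 178, 176, 146, 158, 188, 194, 195, 194, 192, 192, 190, 191, 190, 192, 194, 195]
170 [181, 182, 180, 180, 180, 180, 182, 182, 181, 179, 179, 177, 179, 177, 177, 179, 180, 177, 148, 159, 190, 196, 195, 193, 194, 193, 193, 190, 191, 193, 193, 195]
305 [184, 184, 183, 183, 183, 181, 184, 182, 178, 181, 179, 177, 176, 177, 176, 176, 178, 174, 155, 166, 191, 199, 197, 198, 197, 196, 193, 193, 195, 196, 197, 197]
320 [182, 183, 181, 182, 182, 183, 182, 178, 180, 179, 180, 177, 176, 176, 176, 176, 177, 174, 154, 164, 191, 197, 196, 197, 196, 195, 194, 194, 195, 195, 197, 197]
370 [99, 75, 73, 75, 80, 84, 81, 81, 78, 70, 61, 62, 81, 131, 166, 176, 173, 170, 153, 162, 186, 194, 194, 193, 193, 192, 190, 192, 192, 193, 194, 194]
[646.38719235  -7.48400047  30.39345165] [  0.31694097 -12.08488008   0.4922673 ] [-1.74934987 -0.03108493 -0.0433773 ]
```

Flush and square: the same tiny seam shows on both sides, and the block resists a 12 N push without moving. Now back off and go to the wrench handle.

send_rows(
  targets=[
    [0,-0.01,0,0,0,0,0],
    [0,-0.02,0,0,0,0,0],
    [1,0,0,0.0,0,0,0],
    [1,0,0,-0.05,0,0,0],
    [1,0,0,-0.055,0,0,0],
    [1,0,0,-0.055,0,0,0],
    [1,0.0155,-0.043,-0.04,0,0,0],
    [1,0.0155,-0.043,0,0,0,0],
    [1,0.0155,-0.043,0,0,0,0],
    [1,0.0155,-0.043,0,0,0,-0.136],
  ],
)

```text
time_s: 13.8
eef_pos: [470.1, 6.8, 230.3]
ee_rot: [-0.0, 0.612, 0.791, 0.0]
force: [0.2, -0.4, -0.3]
grip_width: -0.004
grip_force: 0.0
```

send_rows(
  targets=[
    [1,0,0,0,0,0,0],
    [1,0,0,0,0,0,0],
    [1,0,0,0,0,0,0],
    [1,0,0,0,0,0,0],
    [1,0,0,0,0,0,0],
    [1,0,0,0,0,0,0],
    [1,0,0,0,0,0,0],
    [1,0,0,0,0,0,0],
    [1,0,0,0,0,0,0],
    [1,0,0,0,0,0,0],
  ],
)

```text
time_s: 15.05
eef_pos: [471.7, 6.2, 230.3]
ee_rot: [-0.0, 0.613, 0.79, -0.0]
force: [-0.0, 0.5, 0.4]
grip_width: 0.001
grip_force: 0.0
```

```bash
python3 - <<'E'
from h import *
s=ctrl.sense(); print(s["eef_pos"],s["ee_rot"],s["grip_width"],s["force"])
c=ctrl.capture("wrist"); save(c,"w4"); pickle.dump(c,open("w4.pkl","wb"))
for q,z in dict(nut_axis=135,grip=135,block_center=40).items():
    for r in ctrl.landmark_of(q,c)[:2]: print(q,round(r["score"],2),np.round(r["point"]),np.round(px2w(r["point"],c,z),1))
E
```

```text
[471.71143488   6.18125991 230.29414851] [-6.89342490e-06  6.13242395e-01  7.89894781e-01 -6.74288691e-06] 0.0008102022838647376 [-0.03844798  0.45021019  0.41755745]
nut_axis 0.92 [488. 120.] [631.3 105.8]
grip 0.84 [257. 120.] [456.4  61.4]
grip 0.61 [470. 195.] [645.  46.]
block_center 0.94 [403. 182.] [638.3  30.7]
block_center 0.55 [274. 312.] [ 539.7 -179.2]
```

View pics/w4.png

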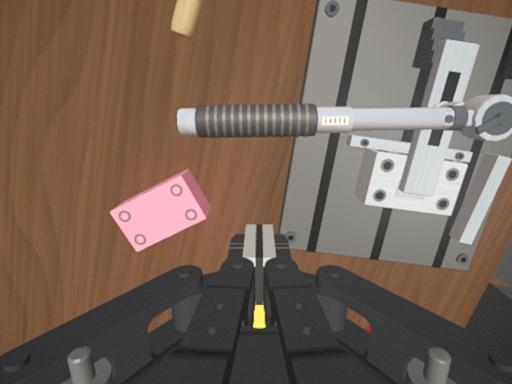

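The handle is level across the image at row 120, with the grip at (257,120) and the nut at (488,120), parallel to tool y. The block sits flush at the fence. The grip is 57 mm ahead in tool x, so I'll descend and make contact.

send_rows(
  targets=[
    [1,0,-0.001,0.038,0,0,0],
    [1,0,0,0.038,0,0,0],
    [1,0,0,0.038,0,0,0],
    [1,0,0,0,0,0,0],
    [1,0.01,0,0,0,0,0],
    [1,0.01,0,0,0,0,0],
    [1,0.008,0,0,0,0,0],
    [1,0.004,0,0,0,0,0],
    [1,0.003,0,0,0,0,0],
    [1,0.0036,-0.0004,0,0,0,0.02],
  ],
)

```text
time_s: 16.5
eef_pos: [460.9, 43.1, 116.5]
ee_rot: [0.0, 0.622, 0.783, -0.0]
force: [-1.1, -2.8, 1.8]
grip_width: 0.0
grip_force: 1.3
```

send_rows(
  targets=[
    [1,0.0063,-0.0007,0,0,0,0.035],
    [1,0.0063,-0.0007,0,0,0,0.035],
    [1,0.0063,-0.0007,0,0,0,0.035],
    [1,0.0063,-0.0007,0,0,0,0.035],
    [1,0.0063,-0.0007,0,0,0,0.035],
    [1,0.0063,-0.0007,0,0,0,0.035],
    [1,0.0063,-0.0007,0,0,0,0.035],
    [1,0.0063,-0.0007,0,0,0,0.035],
    [1,0,0,0,0,0,0],
    [1,0,0,0,0,0,0],
  ],
)

```text
time_s: 17.75
eef_pos: [449.8, 92.6, 116.2]
ee_rot: [-0.0, 0.724, 0.689, 0.0]
force: [-1.3, -0.0, 0.4]
grip_width: 0.001
grip_force: 0.0
```

```bash
cat > m.py <<'E'
from h import *
s=ctrl.sense(); c=ctrl.capture("wrist"); pickle.dump(c,open("w5.pkl","wb"))
N=np.array([631.3,105.8]); d=s["eef_pos"][:2]-N; q=s["ee_rot"]
print("tcp polar",np.hypot(*d),np.arctan2(-d[1],-d[0]),"tool a",np.pi-2*np.arctan2(q[2],q[1])-np.pi/2, s["force"])
for r in ctrl.landmark_of("grip",c)[:2]:
    g=px2w(r["point"],c,135)-N; print(round(r["score"],2),g,np.hypot(*g),np.arctan2(-g[1],-g[0]))
E
python3 m.py
```

```text
tcp polar 181.9682849860831 0.07275392761613464 tool a 0.04937157955730909 [-1.32668654 -0.04465081  0.35393279]
0.73 [-181.4052038    11.67945729] 181.78079571184628 -0.06429451390289222
```

send_rows(
  targets=[
    [1,0.0032,-0.0004,0,0,0,0.0175],
    [1,0.0032,-0.0004,0,0,0,0.0175],
    [1,0.0032,-0.0004,0,0,0,0.0175],
    [1,0.0032,-0.0004,0,0,0,0.0175],
    [1,0.0014,-0.0002,0,0,0,0.008],
    [1,0.0014,-0.0002,0,0,0,0.008],
    [1,0.0014,-0.0002,0,0,0,0.008],
    [1,0.0014,-0.0002,0,0,0,0.008],
    [1,0,0,0,0,0,0],
    [1,0,0,0,0,0,0],
  ],
)

```text
time_s: 19.1
eef_pos: [449.1, 111.2, 116.3]
ee_rot: [-0.0, 0.759, 0.652, 0.0]
force: [1.2, -1.4, -0.5]
grip_width: -0.006
grip_force: 0.8
```

send_rows(
  targets=[
    [1,0.001,-0.0001,0,0,0,0.0055],
    [1,0.001,-0.0001,0,0,0,0.0055],
    [1,0.001,-0.0001,0,0,0,0.0055],
    [1,0.001,-0.0001,0,0,0,0.0055],
    [1,0.001,-0.0001,0,0,0,0.0055],
    [1,0.001,-0.0001,0,0,0,0.0055],
    [1,0.001,-0.0001,0,0,0,0.0055],
    [1,0.001,-0.0001,0,0,0,0.0055],
    [1,0,0,0,0,0,0],
    [1,0,0,0,0,0,0],
  ],
)

```text
time_s: 20.35
eef_pos: [449.6, 119.2, 116.3]
ee_rot: [-0.0, 0.773, 0.635, -0.0]
force: [-1.9, -0.9, 0.1]
grip_width: 0.003
grip_force: 1.0
```

send_rows(
  targets=[
    [1,0.001,-0.0001,0,0,0,0.0055],
    [1,0.001,-0.0001,0,0,0,0.0055],
    [1,0.001,-0.0001,0,0,0,0.0055],
    [1,0.001,-0.0001,0,0,0,0.0055],
    [1,0.001,-0.0001,0,0,0,0.0055],
    [1,0.001,-0.0001,0,0,0,0.0055],
    [1,0.001,-0.0001,0,0,0,0.0055],
    [1,0.001,-0.0001,0,0,0,0.0055],
    [1,0,0,0,0,0,0],
    [1,0,0,0,0,0,0],
  ],
)

```text
time_s: 21.6
eef_pos: [450.7, 127.2, 116.3]
ee_rot: [0.0, 0.787, 0.618, 0.0]
force: [-2.9, -1.9, -0.1]
grip_width: -0.003
grip_force: 1.0
```

```bash
cat > f.py <<'E'
from h import *
F=[];T=[]
for i in range(5): ctrl.capture("wrist"); s=ctrl.sense(); F.append(s["force"]); T.append(s["wrist_torque"])
q=s["ee_rot"]; tx=np.array([q[1]**2-q[2]**2,2*q[1]*q[2]]); print("F",np.mean(F,0).round(2),"T",np.mean(T,0).round(3),"push",-(np.array(F)[:,:2]@tx).round(1))
E
python3 f.py; python3 m.py
```

```text
F [-2.48 -1.45  0.89] T [-0.256  0.307  0.008] push [1.7 1.4 2.1 2.7 2.1]
tcp polar 181.84769738471016 -0.11745978543544411 tool a 0.23953092948794463 [-1.34622798 -1.78776054  0.57352542]
0.59 [-177.20549744   46.06619469] 183.0952828946063 -0.2543298169931448
```

send_rows(
  targets=[
    [1,0.0005,0,0,0,0,0.0028],
    [1,0.0005,0,0,0,0,0.0028],
    [1,0.0005,0,0,0,0,0.0028],
    [1,0.0005,0,0,0,0,0.0028],
    [1,0,0,0,0,0,0],
    [1,0,0,0,0,0,0],
    [1,0,0,0,0,0,0],
    [1,0,0,0,0,0,0],
    [1,0,0,0,0,0,0],
    [1,0,0,0,0,0,0],
  ],
)

```text
time_s: 23.2
eef_pos: [451.1, 129.1, 116.3]
ee_rot: [-0.0, 0.79, 0.613, 0.0]
force: [-2.0, -2.2, 0.1]
grip_width: -0.005
grip_force: 1.2
```

```bash
python3 f.py; python3 - <<'E'
from h import *
a=cv2.imread("pics/w4.png")[80:200,312:512]
c=ctrl.capture("wrist"); save(c,"w6"); b=cv2.imread("pics/w6.png")[0:200,312:512]
cv2.imwrite("pics/c6.png",np.hstack([cv2.resize(a,None,fx=2,fy=2,interpolation=2),np.zeros((240,10,3),np.uint8),cv2.resize(cv2.imread("pics/w6.png"),(320,240))])); 
E
```

```text
F [-2.17 -2.11  0.05] T [-0.271  0.359  0.028] push [2.5 2.9 1.7 3.3 2.5]
```

View pics/c6.png

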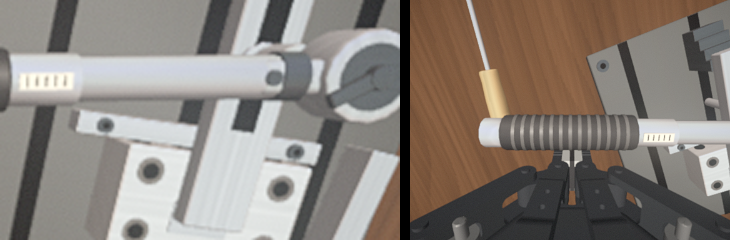

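Paused push is now about 2.5 N, so it could have clicked already. Backing off a little will tell: a sprung handle follows the fingers, a merely loose nut stays put.

send_rows(
  targets=[
    [1,-0.0005,0,0,0,0,-0.0028],
    [1,-0.0005,0,0,0,0,-0.0028],
    [1,-0.0005,0,0,0,0,-0.0028],
    [1,-0.0005,0,0,0,0,-0.0028],
    [1,0,0,0,0,0,0],
    [1,0,0,0,0,0,0],
    [1,0,0,0,0,0,0],
    [1,0,0,0,0,0,0],
    [1,0,0,0,0,0,0],
    [1,0,0,0,0,0,0],
  ],
)

```text
time_s: 24.75
eef_pos: [450.6, 127.1, 116.3]
ee_rot: [0.0, 0.787, 0.618, 0.0]
force: [1.0, -0.8, 0.0]
grip_width: 0.001
grip_force: 0.0
```

```bash
python3 f.py; python3 m.py
```

```text
F [-0.04 -0.23  0.58] T [-0.011 -0.013  0.022] push [-0.   0.3  0.9 -0.2  0.1]
tcp polar 181.90583605609615 -0.1173963859286497 tool a 0.23949809114946752 [-0.02696201 -0.08787062  0.20764601]
0.67 [-176.46470473   47.02739828] 182.62356968225896 -0.26044442631842357
```

The push dropped to zero and the handle stayed put, so it hasn't clicked. Continuing.

send_rows(
  targets=[
    [1,0.0015,-0.0001,0,0,0,0.008],
    [1,0.001,-0.0001,0,0,0,0.0055],
    [1,0.001,-0.0001,0,0,0,0.0055],
    [1,0.001,-0.0001,0,0,0,0.0055],
    [1,0.001,-0.0001,0,0,0,0.0055],
    [1,0.001,-0.0001,0,0,0,0.0055],
    [1,0.001,-0.0001,0,0,0,0.0055],
    [1,0.001,-0.0001,0,0,0,0.0055],
    [1,0.001,-0.0001,0,0,0,0.0055],
    [1,0,0,0,0,0,0],
  ],
)

```text
time_s: 26.35
eef_pos: [452.2, 136.6, 116.3]
ee_rot: [-0.0, 0.802, 0.597, -0.0]
force: [-2.6, -1.7, -0.5]
grip_width: -0.004
grip_force: 1.2
```

send_rows(
  targets=[
    [1,0.001,-0.0001,0,0,0,0.0055],
    [1,0.001,-0.0001,0,0,0,0.0055],
    [1,0.001,-0.0001,0,0,0,0.0055],
    [1,0.001,-0.0001,0,0,0,0.0055],
    [1,0.001,-0.0001,0,0,0,0.0055],
    [1,-0.0015,0.0001,0,0,0,-0.008],
    [1,0,0,0,0,0,0],
    [1,0,0,0,0,0,0],
    [1,0,0,0,0,0,0],
    [1,0,0,0,0,0,0],
  ],
)

```text
time_s: 27.6
eef_pos: [452.5, 139.3, 116.2]
ee_rot: [0.0, 0.808, 0.589, -0.001]
force: [-4.2, -7.7, 2.0]
grip_width: -0.002
grip_force: 4.4
```

Now it is tight: 8.7 N held, not yet clicked. Small steps from here.

send_rows(
  targets=[
    [1,0.0005,0,0,0,0,0.0028],
    [1,0.0005,0,0,0,0,0.0028],
    [1,0.0005,0,0,0,0,0.0028],
    [1,0.0005,0,0,0,0,0.0028],
    [1,0.0005,0,0,0,0,0.0028],
    [1,0.0005,0,0,0,0,0.0028],
    [1,0,0,0,0,0,0],
    [1,0,0,0,0,0,0],
    [1,0,0,0,0,0,0],
    [1,0,0,0,0,0,0],
  ],
)

```text
time_s: 28.85
eef_pos: [453.1, 142.1, 116.1]
ee_rot: [0.0, 0.813, 0.582, -0.001]
force: [-6.5, -8.6, 2.6]
grip_width: 0.0
grip_force: 5.1
```

send_rows(
  targets=[
    [1,0.0005,0,0,0,0,0.0028],
    [1,0.0005,0,0,0,0,0.0028],
    [1,0.0005,0,0,0,0,0.0028],
    [1,0.0005,0,0,0,0,0.0028],
    [1,0,0,0,0,0,0],
    [1,0,0,0,0,0,0],
    [1,0,0,0,0,0,0],
    [1,0,0,0,0,0,0],
    [1,0,0,0,0,0,0],
    [1,0,0,0,0,0,0],
  ],
)

```text
time_s: 30.1
eef_pos: [453.6, 144.2, 116.1]
ee_rot: [-0.0, 0.816, 0.578, -0.001]
force: [-7.1, -7.2, 3.2]
grip_width: -0.002
grip_force: 4.4
```

send_rows(
  targets=[
    [1,0.0005,0,0,0,0,0.0028],
    [1,0.0005,0,0,0,0,0.0028],
    [1,0.0005,0,0,0,0,0.0028],
    [1,0.0005,0,0,0,0,0.0028],
    [1,0,0,0,0,0,0],
    [1,0,0,0,0,0,0],
    [1,0,0,0,0,0,0],
    [1,0,0,0,0,0,0],
    [1,0,0,0,0,0,0],
    [1,0,0,0,0,0,0],
  ],
)

```text
time_s: 31.35
eef_pos: [454.2, 146.4, 116.1]
ee_rot: [-0.0, 0.819, 0.573, -0.001]
force: [-8.4, -5.3, 2.9]
grip_width: -0.004
grip_force: 3.7
```

```bash
python3 f.py; python3 m.py
```

```text
F [-7.31 -5.37  3.32] T [-0.767  1.1    0.034] push [7.6 7.6 7.6 7.6 7.3]
tcp polar 181.71278239813233 -0.22519597714492331 tool a 0.35006084664774284 [-7.17035707 -5.10247414  2.78808658]
0.57 [-170.98502697   62.10100128] 181.9132040532141 -0.34838161860738803
```

send_rows(
  targets=[
    [1,0.0005,0,0,0,0,0.0028],
    [1,0.0005,0,0,0,0,0.0028],
    [1,0.0005,0,0,0,0,0.0028],
    [1,0.0005,0,0,0,0,0.0028],
    [1,0,0,0,0,0,0],
    [1,0,0,0,0,0,0],
    [1,0,0,0,0,0,0],
    [1,0,0,0,0,0,0],
    [1,0,0,0,0,0,0],
    [1,0,0,0,0,0,0],
  ],
)

```text
time_s: 32.95
eef_pos: [455.0, 148.4, 116.1]
ee_rot: [-0.0, 0.823, 0.568, -0.001]
force: [-5.4, -3.2, 1.4]
grip_width: -0.003
grip_force: 2.8
```

```bash
python3 f.py
```

```text
F [-5.69 -3.68  2.5 ] T [-0.542  0.898  0.02 ] push [5.6 5.7 4.9 5.5 5.5]
```

The push went through its peak (10.2 → 9.2 → 7.6 → 5.5 N while advancing), so the wrench has clicked. Backing off.

send_rows(
  targets=[
    [1,-0.002,0,0,0,0,0],
    [1,-0.002,0,0,0,0,0],
    [1,-0.002,0,0,0,0,0],
    [1,-0.002,0,0,0,0,0],
    [1,-0.002,0,0,0,0,0],
    [1,-0.003,0,0,0,0,0],
    [1,-0.005,0,0,0,0,0],
    [1,-0.01,0,0,0,0,0],
    [1,-0.015,0,0,0,0,0],
    [1,-0.01,0,0,0,0,0],
  ],
)

```text
time_s: 34.45
eef_pos: [436.7, 97.9, 116.3]
ee_rot: [0.0, 0.823, 0.568, 0.0]
force: [0.5, 0.3, -0.2]
grip_width: 0.006
grip_force: 0.0
```

send_rows(
  targets=[
    [1,0,0,-0.04,0,0,0],
    [1,0,0,-0.05,0,0,0],
    [1,0,0,-0.05,0,0,0],
    [1,-0.03,0,0,0,0,0],
    [1,-0.03,0,0,0,0,0],
    [1,-0.03,0,0,0,0,0],
    [1,0,0,0,0,0,0],
    [1,0,0,0,0,0,0],
    [1,0,0,0,0,0,0],
    [1,0,0,0,0,0,0],
  ],
)

```text
time_s: 35.7
eef_pos: [405.4, 15.1, 256.2]
ee_rot: [-0.0, 0.822, 0.569, -0.0]
force: [0.3, 0.2, -0.2]
grip_width: -0.003
grip_force: 0.0
```

```bash
python3 m.py; python3 - <<'E'
from h import *
s=ctrl.sense(); print(s["time_s"],s["eef_pos"])
c=pickle.load(open("w5.pkl","rb")); d=ctrl.capture("side")
for r in ctrl.landmark_of("grip",d)[:1]: print(px2w(r["point"],d,135))
cv2.imwrite("pics/c7.png",np.hstack([cv2.resize(c["img"],(400,300)),cv2.resize(d["img"][150:270,150:310],(400,300),interpolation=2)])[:,:,::-1])
E
```

```text
tcp polar 243.46389033605763 0.381620311990227 tool a 0.360520049376277 [ 0.28130071  0.19920834 -0.20001619]
0.18 [-56.29105621 -55.64034298] 79.14878884715682 0.7795847285628075
35.8 [405.30736536  15.02081355 256.21459343]
[460.44608589 161.59002004]
```

View pics/c7.png

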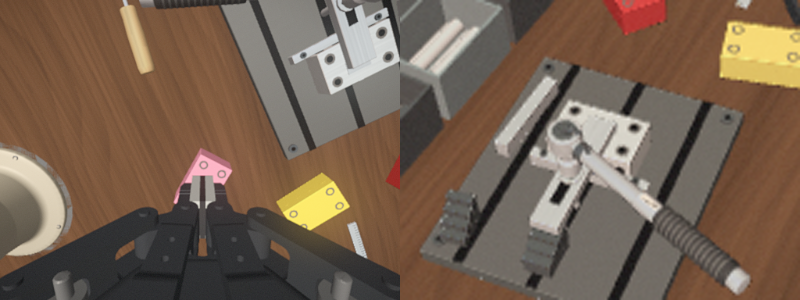

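The block is square on the fence under the strap, the wrench sits on the nut, the handle is free and the arm is clear.

```bash
python3 -c "
from rig import ctrl
print(ctrl.finish_job())"
```

```text
the job is handed in; nothing more can be done
None
```

The job is handed in at about 36 s: the block is square and flush on the fence under the strap, and the nut was tightened until the push peaked near 10 N and fell to 5.5 N, which I took as the click. I then stopped and backed off, leaving the wrench on the nut; I did not measure the handle springing back, and no verdict came back.

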